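# Snap the lid onto the desk storage tub

### The arm

A 6-joint arm with a two-finger parallel gripper is mounted at the origin on the work surface. World frame = base frame: x ahead of the robot, y to its left, z up, the work surface at z = 0. Lengths are in m, angles in degrees, forces in N, time in s.
With the tool pointing down it reaches from about 0.375 to 0.9 m from the base axis. Payload 3.1 kg.
Tool frame: the origin (TCP) lies at the very end of the fingers, on their centre line; the grasp point (between the pads) lies 19 mm behind it (grasp_offset is the distance from the TCP to the grasp point, in m); z points along the fingers, y is the direction in which the jaws open and shut (so a half turn about z gives the same grasp; the last joint's range is limited). The gripper opens to 87 mm and grips with 3 to 60 N. Pads are 19 mm wide; open, the fingers measure 117 mm over their backs; the gripper's body (75 mm by 190 mm) begins 51 mm behind the grasp point.
Start: joints at [-74.972, 30.224, 82.088, -0, 67.689, -10.227], TCP at [0.267, -0.565, 0.223] pointing down, gripper open.
Joint ranges: [-176.69, 176.69], [-43.24, 126.21], [12.49, 139.97], [-82, 262], [0, 151.66], [-163.58, 163.58]. Speed limits (degrees/s): [159.86, 159.86, 180, 180, 180, 180].

### API

Orientations are given as a 3x3 rotation matrix whose columns are the frame's x, y, z axes.
In Python, from rig import * gives the robot as it stands. The module is installed in compiled form; this text tells all that it offers.
- The arm moves only by the tool play_rows, never from a script. Its argument "plan" is a list that holds one entry, the list of rows, each a list of 7 numbers: the shift along the world's x, y, z each as a share of 5 cm, from -1 to 1, then the turn, a rotation vector about the world's x, y, z each as a share of pi rad, from -1 to 1, then the gripper's target within -1 to 1 (fully open at 1, half-way at 0, shut at -1). A call has 1 to 12 rows; each row shifts and turns the commanded pose from where the row before left it; what a row does not reach is not made up. A row lasts 1/10 s, in which the tool goes at most 50 mm and 8.59 degrees, less where a joint would pass 70% of its speed; a pose out of reach is approached as far as the arm can. A call with a number of a shift or a turn outside -1 to 1 is refused whole. A call with a gripper value outside its range is refused whole. The fingers move at their own pace and stop on an object; the grip force is fixed at half the most. Time passes only in rows, so rows that do not move let the fingers close. It gives the time, the measured TCP pose, the force and the opening at its end, in the units of the state.
- read_state(): the state, without advancing time (a new reading comes with each control period).
- capture(name): name is "side" or "top"; returns the picture (400x640x3 uint8, red, green, blue); there is no depth.
- camera_params(name): a dict with "intrinsics" (3x3 intrinsics, pixels), "k1" (the pictures are not rectified: a ray, as slopes to the right and down, at radius r is drawn at 1 + k1 r^2 times it, then the intrinsics apply), "R" (3x3) and "t" (3): a world point X has camera coordinates R X + t. Camera axes: x right, y down, z forward; pixel columns grow to the right and rows downward; lengths in m; the calibration is good to about 2 mm. A picture is of the moment at which its call begins. camera_params takes no time and is no camera call.
- hand_in(): hands the job in, once; it reports no verdict.
The state is a dict: "time_s": time; "joint_positions": joint angles; "qvel": joint speeds; "tau": joint torques, N m; "position": TCP position; "tcp_rot": TCP orientation; "force": force on the tool from outside, world axes, zero at the start; "moment": the same for the moment, N m; "opening": opening from 0.0 (shut) to 1.0 (fully open).
Only numpy, scipy, OpenCV 4.12 (cv2) and the standard library are available. Lean on these libraries where they do the work, as an engineer would, in place of code of your own. Each camera call takes 0.05 s, during which the arm holds its last target. There are 200 camera calls.

### The job

Close the purple storage tub with its blue lid: hook the lid's plain tongue end under the orange lip with the other end still raised, then swing it down and press the front end until the orange clip snaps over it and the lid lies flush all round. The plastic is thin, so press only as hard as the clip needs (it cracks above 45 N), and leave the other things on the desk where they are.

Things in the scene. Friction and masses are not known exactly. Their poses are not given: they have to be found in the camera images.
- tub: Open purple tub, 150 (x) x 124 (y) x 60 mm high, walls 5, stuck to the desk. Origin: centre of its underside, z up. On its -x side (robot side) a fixed orange lip 100 wide; on its +x side an orange spring clip 50 wide. Closed, the lid's plate rests on the rim (underside at z 60), tongue edge at x about -81, axes parallel to the tub's.
- tub_lip (a point): Back of the slot under the orange lip: tub x -82 mm (face of the upstand that stops the tongue), y 0, z 60 (rim level, the slot's floor, a solid ledge). The lip's underside is at z 69 from x -82 to -70, then flares up at 26 degrees to x -60; its top is below z 79. Axes as the tub's.
- lid_handle (a point): Middle of the white handle of the loose blue lid, lying handle up: a solid block 18 (lid x) x 76 (lid y) x 32 mm high at the lid's centre; this point is 16 mm above the plate's top. Axes are the lid's: +x from tongue to front end, z up. The plate is 4 mm thick; round ribs reach 8 mm below it, on which it lies. Lid mass about 0.1 kg.
- lid_tongue (a point): Middle of the tongue's lower edge (plate's underside), the end that goes under the orange lip: 78 mm from the lid's centre along lid -x. The plate is 96 mm wide here, 126 from 20 mm on. Ribs begin 29 mm from this edge and fit inside the tub's rim with 2.5 mm side play, so the lid cannot slide in flat: it enters with the front raised 10 to 15 degrees.
- lid_press (a point): Middle of the orange thumb mark on top of the lid's plate, 55 mm from the lid's centre along lid +x: with the handle released, press down here with closed fingers to snap the clip.
- lid_front (a point): Middle of the lid's lower front edge (plate's underside), 78 mm from the lid's centre along lid +x: the edge that snaps under the clip.
- clip (a joint): Angle of the orange spring clip: 0 at rest, growing as it is pushed outward (to 0.35). Its sloping top (tub z 86 down to 67) holds up the front edge of a lid that is only laid down; about 15 N down at the thumb mark drives it aside. The lid then bottoms on the rim and the clip springs back to below 0.05, its nose 4 to 6 mm over the edge.
- flask: Bystander: white drinking flask with a black cap, 70 across, 165 tall mm, origin at the centre of its underside. To be left where it is.
- mouse: Bystander: black computer mouse, 100 x 58 x 30 mm, origin at the centre of its underside. To be left where it is.
- stapler: Bystander: red stapler, 130 x 34 x 48 mm, origin at the centre of its underside. To be left where it is.
- tape: Bystander: green roll of tape, 90 across, 24 tall mm, origin at the centre of its underside. To be left where it is.
- book: Bystander: yellow book, 130 x 190 x 28 mm, origin at the centre of its underside. To be left where it is.
- mug: Bystander: blue mug, 80 across, 95 tall, handle on its +y side mm, origin at the centre of its underside. To be left where it is.
- spare: Bystander: pink tub with a white lid, already closed, 156 x 126 x 60 mm, origin at the centre of its underside. To be left where it is.
Not all that is in view belongs to the job. Leave any brown or yellow look-alike of the part that bears lid_handle alone.

How it is judged:
By the outcome, as a careful person would: the job done as asked, in the order asked, and still so for the second after the job is handed in, with the robot touching nothing.
It also fails if it takes over 51 s, if anything falls off the work surface, if the arm or the gripper's body presses on something with over 40 N, if the wrist force passes 120 N, or if a joint passes its speed limit or range.

## Working session

There is one attempt and no reset: what is moved stays moved. The work goes in short steps, Python scripts to look and compute and a tool call to move; the robot and the scene stay as the last step left them, time stands still between calls to the robot, and variables do not carry over. Pictures are saved under pics/ and viewed, about 8 in all and at most 12, crops included, and the job is handed in when it is done.

Besides the shell and the picture viewer there is one more tool, called after "Call:" as name([rows], argument=value, ...), one row to a line, values as JSON. play_rows: Moves the arm, as the interface text tells. Its arguments: {"type":"object","properties":{"plan":{"type":"array"}},"required":["plan"]}

```bash
mkdir -p pics
python3 - <<'E'
from rig import *
import cv2
s=read_state();print(s['time_s'],s['position'],s['force'],s['opening'],s['tcp_rot'])
for n in('top','side'):
    p=camera_params(n);print(n,p)
    cv2.imwrite(f'pics/{n}0.png',cv2.cvtColor(capture(n),cv2.COLOR_RGB2BGR))
E
```

```text
0.0 [ 0.26650081 -0.56454663  0.22158302] [ 0.04357205  1.04420009 -0.70183345] 1.0019762862521469 [[ 9.04418027e-01  4.26647091e-01 -5.40977975e-04]
 [ 4.26647262e-01 -9.04415796e-01  2.04488973e-03]
 [ 3.83177227e-04 -2.08024190e-03 -9.99997763e-01]]
top {'intrinsics': array([[488.1143934 ,   0.        , 313.00202581],
       [  0.        , 488.1143934 , 201.67822146],
       [  0.        ,   0.        ,   1.        ]]), 'k1': -0.06383869127955911, 'R': array([[-0.01409312, -0.99982385, -0.01239582],
       [-0.9924748 ,  0.01549545, -0.12146464],
       [ 0.12163533,  0.01059072, -0.99251835]]), 't': array([-0.09085713,  0.54240482,  1.45221268])}
side {'intrinsics': array([[464.30750019,   0.        , 324.12651237],
       [  0.        , 464.30750019, 201.56826861],
       [  0.        ,   0.        ,   1.        ]]), 'k1': -0.09251746118292459, 'R': array([[-0.79095297, -0.61184448, -0.00630284],
       [-0.3530194 ,  0.46472577, -0.81203896],
       [ 0.49977065, -0.6400596 , -0.5835692 ]]), 't': array([0.37521542, 0.30752076, 1.08303251])}
```

View pics/top0.png

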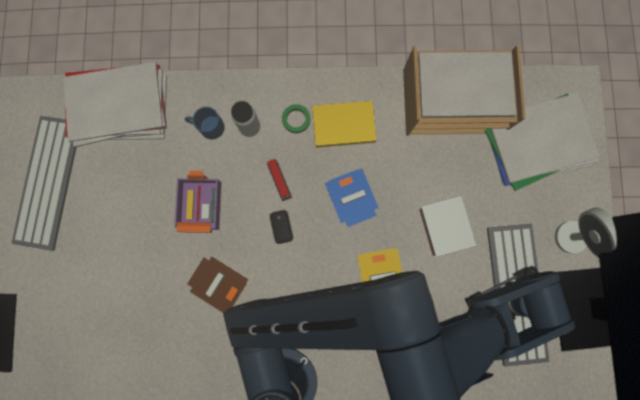

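View pics/side0.png

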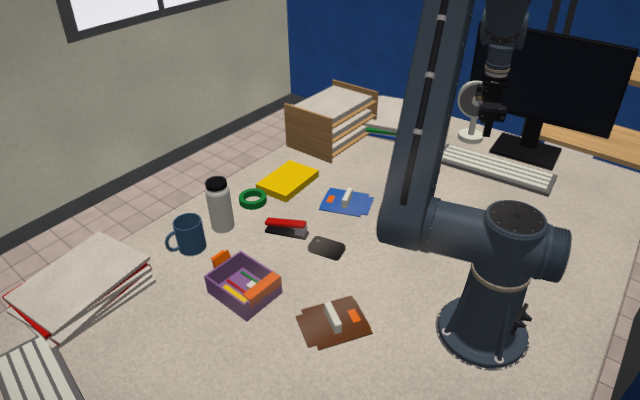

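Top view: the blue lid is at (352,197), with its thumb mark at (346,182). The purple tub is at (199,204), lip (194,228), clip (197,175). 
Look-alikes: brown lid (218,284), yellow lid (381,265) and yellow book (344,124). I choose the blue one at (352,197) and check it in a close crop.

```bash
cat > h.py <<'E'
import numpy as np, cv2
from rig import *
def proj(n,X):
    p=camera_params(n);c=np.atleast_2d(X)@p['R'].T+p['t'];s=c[:,:2]/c[:,2:]
    s=s*(1+p['k1']*(s**2).sum(1,keepdims=True));K=p['intrinsics'];return s*[K[0,0],K[1,1]]+K[:2,2]
def ray(n,uv):
    p=camera_params(n);d=np.array([p['k1'],0,0,0,0.])
    s=cv2.undistortPoints(np.array([[uv]],float),p['intrinsics'],d)[0,0]
    return -p['R'].T@p['t'], p['R'].T@np.array([s[0],s[1],1])
def onz(n,uv,z):
    o,d=ray(n,uv);return o+d*(z-o[2])/d[2]
def tri(a,b):
    (o,d),(q,e)=ray('top',a),ray('side',b)
    k=np.linalg.lstsq(np.c_[d,-e],q-o,rcond=None)[0];u,v=o+d*k[0],q+e*k[1]
    return (u+v)/2,np.linalg.norm(u-v)
def crop(img,x,y,w,h,s): return cv2.resize(img[y:y+h,x:x+w],None,fx=s,fy=s,interpolation=cv2.INTER_CUBIC)
E
python3 - <<'E'
import cv2,numpy as np
from h import crop
t=cv2.imread('pics/top0.png');s=cv2.imread('pics/side0.png')
a=np.hstack([crop(t,320,160,66,70,6),crop(t,165,160,66,70,6)])
b=np.hstack([crop(s,312,175,66,50,6),crop(s,198,245,90,75,4)[:300,:396]]) if 0 else None
cv2.imwrite('pics/ctop.png',a)
c=np.hstack([crop(s,312,180,66,75,6),crop(s,200,243,88,100,4.5)[:450]])
cv2.imwrite('pics/cside.png',c);print(a.shape,c.shape)
E
```

```text
(420, 792, 3) (450, 792, 3)
```

View pics/ctop.png

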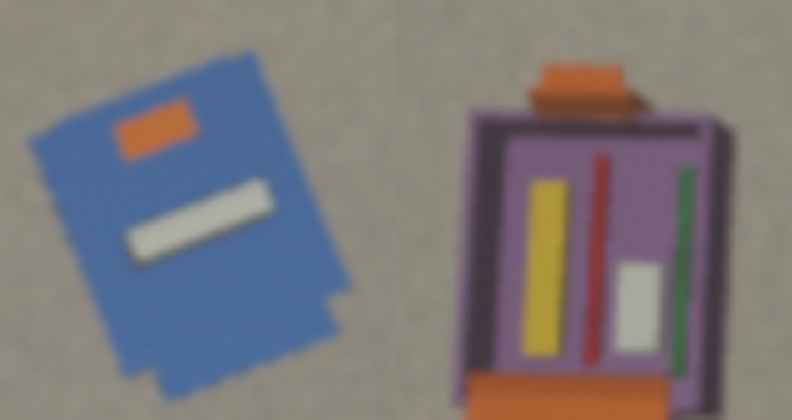

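View pics/cside.png

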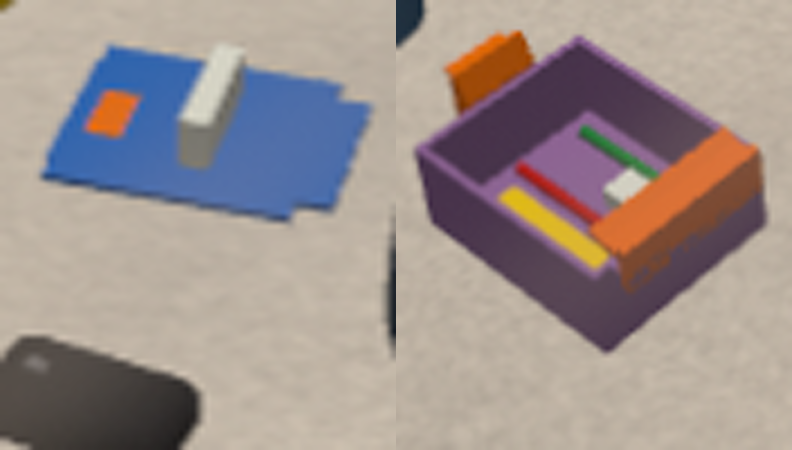

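The crops confirm the choice: blue plate, white handle and orange mark on the lid, and a purple tub with its lip facing the robot. Now I fit both poses from corner pixels in the two views.

```bash
cat > fit.py <<'E'
from h import *
from scipy.optimize import least_squares
def pt(u,v,x0,y0,s): return [(u+.5)/s-.5+x0,(v+.5)/s-.5+y0]
L=lambda u,v:pt(u,v,320,160,6); LS=lambda u,v:pt(u,v,312,180,6)
T=lambda u,v:pt(u,v,165,160,6); TS=lambda u,v:pt(u,v,200,243,4.5)
# lid coordinates: origin centre of plate top
lid=[('top',L(*p),q) for p,q in [((30,140),(78,63,0)),((253,50),(78,-63,0)),((352,288),(-58,-63,0)),((338,333),(-78,-48,0)),((170,402),(-78,48,0)),((125,377),(-58,63,0)),
 ((125,233),(9,38,32)),((265,180),(9,-38,32)),((275,208),(-9,-38,32)),((137,265),(-9,38,32))]]
lid+=[('side',LS(*p),q) for p,q in [((110,45),(78,-63,0)),((42,176),(78,63,0)),((342,86),(-58,-63,0)),((372,105),(-78,-48,0)),((331,208),(-78,48,0)),((293,214),(-58,63,0)),
 ((217,43),(9,-38,32)),((245,50),(-9,-38,32)),((212,122),(-9,38,32)),((178,113),(9,38,32))]]
tub=[('top',T(*p),q) for p,q in [((74,110),(75,62,60)),((320,118),(75,-62,60)),((60,405),(-75,62,60))]]
tub+=[('side',TS(*p),q) for p,q in [((20,149),(75,62,60)),((183,37),(75,-62,60)),((212,352),(-75,62,0)),((37,222),(75,62,0)),((369,222),(-75,-62,0))]]
def fit(obs,x0):
    def f(p):
        c,s=np.cos(p[3]),np.sin(p[3]);R=np.array([[c,-s,0],[s,c,0],[0,0,1]])
        return np.concatenate([(proj(n,R@(np.array(q)/1e3)+p[:3])[0]-uv) for n,uv,q in obs])
    r=least_squares(f,x0,loss='soft_l1');return r.x,f(r.x).reshape(-1,2)
if __name__=='__main__':
    for nm,o,x0 in(('lid',lid,[.55,-.2,.012,.3]),('tub',tub,[.55,.3,0,0])):
        p,r=fit(o,x0);print(nm,p[:3].round(4),np.degrees(p[3]).round(2));print(r.round(1).tolist())
E
python3 fit.py
```

```text
lid [ 0.553  -0.2207  0.0127] 20.86
[[-0.4, -0.6], [0.0, -0.5], [0.3, 0.3], [0.7, 0.6], [-0.3, 0.6], [0.2, 0.6], [0.0, 0.1], [-0.0, -0.3], [0.6, 0.5], [0.3, 0.3], [-0.9, 0.0], [-0.8, -0.4], [0.0, -0.3], [0.0, 0.0], [0.5, -0.0], [-0.6, 0.7], [-0.5, -0.4], [0.2, -0.7], [-0.2, 0.4], [-0.1, 1.0]]
tub [ 5.393e-01  2.515e-01 -2.000e-04] -2.0
[[0.4, 0.1], [-0.1, -0.6], [0.0, 0.3], [-0.4, -0.3], [0.1, -0.7], [0.1, 0.5], [-0.4, 0.1], [0.6, 0.4]]
```

Both fits hold to sub-pixel error. The lid's plate top comes out at z 12.7 mm (text says 12), its centre at (0.553,-0.221) with yaw 20.9°. The tub's underside is at z 0, centre (0.539,0.252), yaw -2.0°. I move above the handle with the jaws along lid x.

Call:
play_rows([
  [[0.478, 0.573, -0.117, 0, 0, 0.0396, 0.2], [0.478, 0.573, -0.117, 0, 0, 0.0396, 0.2], [0.478, 0.573, -0.117, 0, 0, 0.0396, 0.2], [0.478, 0.573, -0.117, 0, 0, 0.0396, 0.2], [0.478, 0.573, -0.117, 0, 0, 0.0396, 0.2], [0.478, 0.573, -0.117, 0, 0, 0.0396, 0.2], [0.478, 0.573, -0.117, 0, 0, 0.0396, 0.2], [0.478, 0.573, -0.117, 0, 0, 0.0396, 0.2], [0.478, 0.573, -0.117, 0, 0, 0.0396, 0.2], [0.478, 0.573, -0.117, 0, 0, 0.0396, 0.2], [0.478, 0.573, -0.117, 0, 0, 0.0396, 0.2], [0.478, 0.573, -0.117, 0, 0, 0.0396, 0.2]],
])

```text
time_s: 1.3
position: [0.554, -0.22, 0.1517]
tcp_rot: [[-0.36, 0.933, -0.001], [0.933, 0.36, 0.0], [0.001, -0.001, -1.0]]
force: [0.7, -1.1, 0.4]
opening: 0.6
```

```bash
cat > need.py <<'E'
import sys
from h import *
from scipy.spatial.transform import Rotation as Ro
def Rt(yaw,pitch):  # tool down, tool y along lid x, front raised by pitch
    c=Ro.from_euler('zy',[yaw,-pitch],degrees=True).as_matrix()
    return np.c_[c[:,1],c[:,0],-c[:,2]]
def need(pos,yaw,pitch=0):
    s=read_state();d=(np.array(pos)-s['position'])/.05
    w=Ro.from_matrix(Rt(yaw,pitch)@np.array(s['tcp_rot']).T).as_rotvec()/np.pi
    print('t',s['time_s'],'pos',s['position'].round(4),'F',np.round(s['force'],1),'M',np.round(s['moment'],2),'open',round(s['opening'],3));print('need shift',d.round(3),'turn',w.round(4),'deg',(w*180).round(1),'rows>=',max(np.linalg.norm(d),np.linalg.norm(w)*180/8.59).round(1))
if __name__=='__main__': a=list(map(float,sys.argv[1:]));need(a[:3],a[3],a[4])
E
python3 need.py .553 -.2207 .019 20.86 0
```

```text
t 1.3 pos [ 0.554  -0.22    0.1517] F [ 0.7 -1.1  0.4] M [ 0.03 -0.11 -0.02] open 0.6
need shift [-0.021 -0.015 -2.654] turn [-0.0002 -0.0002 -0.0012] deg [-0.  -0.  -0.2] rows>= 2.7
```

Call:
play_rows([
  [[-0.02, -0.015, -0.5, 0, 0, -0.001, 0.2], [0, 0, -0.6, 0, 0, 0, 0.2], [0, 0, -0.6, 0, 0, 0, 0.2], [0, 0, -0.5, 0, 0, 0, 0.2], [0, 0, -0.3, 0, 0, 0, 0.2], [0, 0, -0.13, 0, 0, 0, 0.2], [0, 0, 0, 0, 0, 0, -1], [0, 0, 0, 0, 0, 0, -1], [0, 0, 0, 0, 0, 0, -1], [0, 0, 0, 0, 0, 0, -1], [0, 0, 0, 0, 0, 0, -1]],
])

```text
time_s: 2.4
position: [0.5529, -0.2224, 0.0216]
tcp_rot: [[-0.352, 0.936, 0.001], [0.936, 0.352, -0.001], [-0.001, 0.001, -1.0]]
force: [0.0, -0.3, -0.3]
opening: 0.231
```

```bash
python3 need.py .553 -.2207 .15 20.86 0
```

```text
t 2.4 pos [ 0.5529 -0.2224  0.0216] F [ 0.  -0.3 -0.3] M [-0.01 -0.1  -0.02] open 0.231
need shift [2.000e-03 3.500e-02 2.567e+00] turn [0.0002 0.0004 0.0014] deg [0.  0.1 0.3] rows>= 2.6
```

```bash
cat > tip.py <<'E'
import sys
from need import *
TUB=np.array([.5393,.2515,0]);YAW=-2.0
def tcp(tx,tz,pitch,h=8.5,dy=0.):  # tongue-edge tub x,z (mm) -> TCP
    R=Ro.from_euler('zy',[YAW,-pitch],degrees=True).as_matrix()
    P=TUB+Ro.from_euler('z',YAW,degrees=True).apply([tx/1e3,0,tz/1e3])
    return P+R@(np.array([78,dy,4+h])/1e3)
if __name__=='__main__':
    a=list(map(float,sys.argv[1:]));p=tcp(*a);print('target',p.round(4));need(p,YAW,a[2])
E
python3 - <<'E'
from h import *
print('flask',onz('top',(245,128),.1),'mug',onz('top',(208,123),.09))
E
python3 tip.py -57 110 14
```

```text
flask [0.75634832 0.09926061 0.1       ] mug [0.77699234 0.21257915 0.09      ]
target [0.5549 0.2508 0.141 ]
t 2.4 pos [ 0.5529 -0.2224  0.0216] F [ 0.  -0.3 -0.3] M [-0.01 -0.1  -0.02] open 0.231
need shift [0.041 9.464 2.387] turn [ 0.0157 -0.0764 -0.1249] deg [  2.8 -13.8 -22.5] rows>= 9.8
```

Call:
play_rows([
  [[0, 0, 0, 0, 0, 0, -1], [0, 0, 0, 0, 0, 0, -1], [0, 0, 0.3, 0, 0, 0, -1], [0, 0, 0.6, 0, 0, 0, -1], [0, 0, 0.6, 0, 0, 0, -1], [0, 0, 0.6, 0, 0, 0, -1], [0, 0, 0.6, 0, 0, 0, -1], [0, 0, 0.3, 0, 0, 0, -1], [0, 0, 0, 0, 0, 0, -1]],
])

```text
time_s: 3.3
position: [0.5539, -0.223, 0.1741]
tcp_rot: [[-0.352, 0.936, 0.005], [0.936, 0.352, -0.003], [-0.005, 0.004, -1.0]]
force: [0.3, 0.4, -0.7]
opening: 0.204
```

```bash
python3 tip.py -57 110 14
```

```text
target [0.5549 0.2508 0.141 ]
t 3.3 pos [ 0.5539 -0.223   0.1741] F [ 0.3  0.4 -0.7] M [ 0.04 -0.14  0.03] open 0.204
need shift [ 0.021  9.475 -0.663] turn [ 0.0167 -0.0753 -0.1248] deg [  3.  -13.6 -22.5] rows>= 9.5
```

Call:
play_rows([
  [[0, 0.4, 0, 0.0014, -0.0063, -0.0104, -1], [0, 0.8, 0, 0.0014, -0.0063, -0.0104, -1], [0, 0.9, 0, 0.0014, -0.0063, -0.0104, -1], [0, 0.9, 0, 0.0014, -0.0063, -0.0104, -1], [0, 0.9, 0, 0.0014, -0.0063, -0.0104, -1], [0, 0.9, 0, 0.0014, -0.0063, -0.0104, -1], [0, 0.9, 0, 0.0014, -0.0063, -0.0104, -1], [0, 0.9, -0.1, 0.0014, -0.0063, -0.0104, -1], [0, 0.9, -0.1, 0.0014, -0.0063, -0.0104, -1], [0, 0.9, -0.2, 0.0014, -0.0063, -0.0104, -1], [0.02, 0.7, -0.2, 0.0014, -0.0063, -0.0104, -1], [0, 0.375, -0.06, 0.0014, -0.0063, -0.0104, -1]],
])

```text
time_s: 4.5
position: [0.5514, 0.2541, 0.1355]
tcp_rot: [[0.031, 0.971, 0.236], [0.999, -0.034, 0.005], [0.013, 0.236, -0.972]]
force: [-0.1, -0.5, -0.8]
opening: 0.204
```

Call:
play_rows([
  [[0, 0, 0, 0, 0, 0, -1], [0, 0, 0, 0, 0, 0, -1]],
])

```text
time_s: 4.7
position: [0.5523, 0.2515, 0.1368]
tcp_rot: [[0.031, 0.971, 0.237], [0.999, -0.033, 0.004], [0.012, 0.236, -0.972]]
force: [-0.2, 0.7, -0.7]
opening: 0.206
```

```bash
python3 tip.py -57 110 14
python3 - <<'E'
from h import *
t=capture('top')[:,:,::-1];s=capture('side')[:,:,::-1]
cv2.imwrite('pics/top1.png',t);cv2.imwrite('pics/side1.png',s)
cv2.imwrite('pics/c1.png',np.hstack([crop(t,160,155,80,110,5),crop(s,195,210,100,137.5.__int__()+1,4)[:550]]))
E
```

```text
target [0.5549 0.2508 0.141 ]
t 4.7 pos [0.5523 0.2515 0.1368] F [-0.2  0.7 -0.7] M [-0.04  0.14 -0.01] open 0.206
need shift [ 0.052 -0.014  0.084] turn [-0.0012 -0.0017 -0.001 ] deg [-0.2 -0.3 -0.2] rows>= 0.1
```

View pics/c1.png

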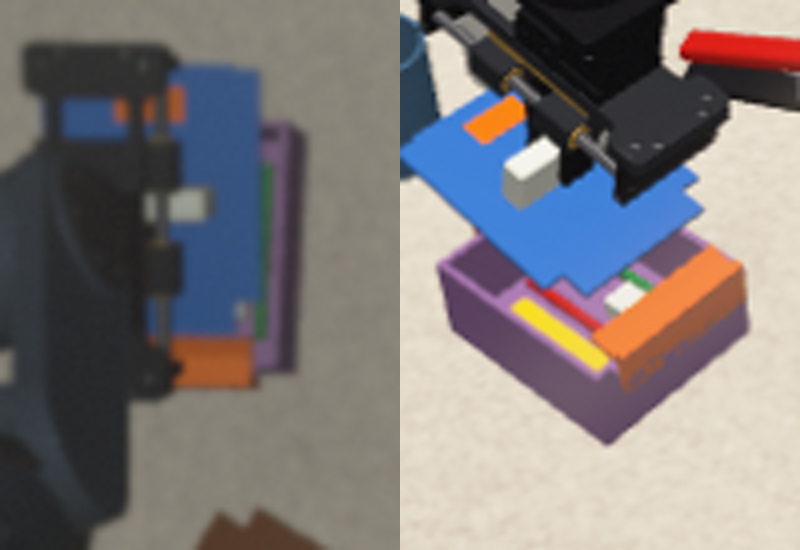

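```bash
cat > fit2.py <<'E'
from fit import *
from need import Ro
A=lambda u,v:pt(u,v,160,155,5);B=lambda u,v:pt(u-400,v,195,210,4)
o=[('top',A(260,68),(78,-63,0)),('top',A(213,188),(9,-38,32)),('top',A(214,220),(-9,-38,32)),
('side',B(548,293),(-58,63,-2)),('side',B(589,294),(-78,48,-2)),('side',B(703,208),(-78,-48,-2)),('side',B(697,178),(-58,-63,-2)),('side',B(503,167),(9,38,32)),('side',B(527,183),(-9,38,32))]
def f(p):
    R=Ro.from_euler('zy',[p[3]*180/np.pi,-p[4]*180/np.pi],degrees=True).as_matrix()
    return np.concatenate([(proj(n,R@(np.array(q)/1e3)+p[:3])[0]-uv) for n,uv,q in o]+[[(p[4]-.239)*200]])
r=least_squares(f,[.55,.25,.13,-.03,.24],loss='soft_l1');p=r.x
print(p[:3].round(4),np.degrees(p[3:]).round(2));print(f(p)[:-1].reshape(-1,2).round(1).tolist())
s=read_state();R=Ro.from_euler('zy',[np.degrees(p[3]),-np.degrees(p[4])],degrees=True)
print('tcp in lid frame mm',(R.inv().apply(s['position']-p[:3])*1e3).round(1))
print('tongue in tub mm',(Ro.from_euler('z',2,degrees=True).apply(p[:3]+R.apply([-.078,0,-.004])-[.5393,.2515,0])*1e3).round(1))
E
python3 fit2.py
```

```text
[0.5568 0.2502 0.1245] [-0.76 13.7 ]
[[0.7, -1.2], [-0.6, -0.1], [-0.6, -0.1], [-0.0, -0.3], [0.5, 1.0], [0.5, 0.4], [0.4, -0.1], [0.1, -0.4], [-0.7, 0.0]]
tcp in lid frame mm [-0.2  0.3 13.5]
tongue in tub mm [-57.3  -2.3 102.1]
```

The lid hangs straight above the tub. Its tongue corners show at crop (589,294) and (703,208), about 57 mm in front of tub centre. The height in grip is uncertain (8.5 to 13.5 mm), so I take 11 and enter at the middle of the flared mouth.

```bash
python3 tip.py -57 64 14 11 1
```

```text
target [0.5544 0.2518 0.0974]
t 4.8 pos [0.5534 0.2505 0.1376] F [-0.1  0.8 -1.3] M [-0.09  0.12  0.08] open 0.207
need shift [ 0.02   0.026 -0.803] turn [-0.0014 -0.0012 -0.0002] deg [-0.3 -0.2 -0. ] rows>= 0.8
```

Call:
play_rows([
  [[0.02, 0.02, -0.2, 0, 0, 0, -1], [0, 0, -0.2, 0, 0, 0, -1], [0, 0, -0.2, 0, 0, 0, -1], [0, 0, -0.12, 0, 0, 0, -1], [0, 0, -0.06, 0, 0, 0, -1], [0, 0, 0, 0, 0, 0, -1]],
])

```text
time_s: 5.4
position: [0.5542, 0.2524, 0.0981]
tcp_rot: [[0.033, 0.971, 0.238], [0.999, -0.035, 0.005], [0.013, 0.238, -0.971]]
force: [-0.4, 0.1, -0.1]
opening: 0.205
```

```bash
python3 tip.py -57 64 14 11 1
python3 - <<'E'
from h import *
s=capture('side')[:,:,::-1]
cv2.imwrite('pics/side2.png',s)
cv2.imwrite('pics/c2.png',crop(s,190,225,110,100,7)[:600])
E
```

```text
target [0.5544 0.2518 0.0974]
t 5.4 pos [0.5542 0.2524 0.0981] F [-0.4  0.1 -0.1] M [-0.    0.12 -0.01] open 0.205
need shift [ 0.004 -0.013 -0.013] turn [-0.0015 -0.0012 -0.0004] deg [-0.3 -0.2 -0.1] rows>= 0.0
```

View pics/c2.png

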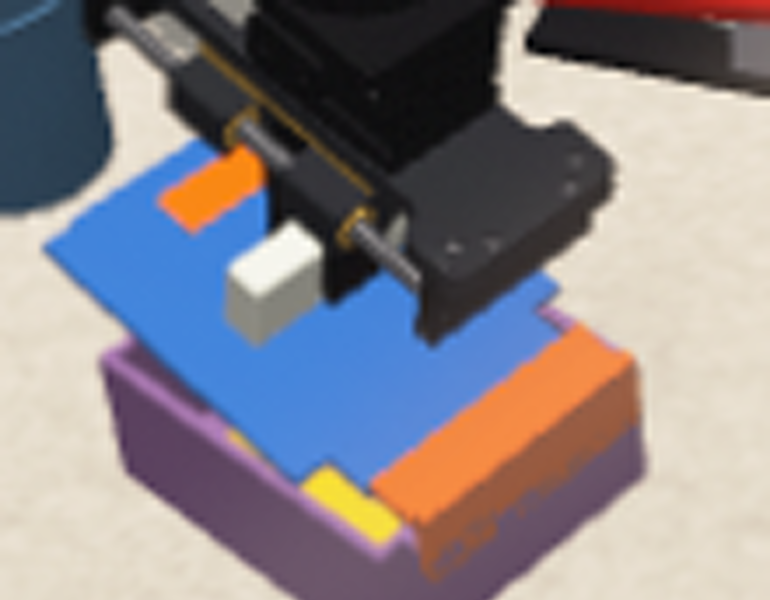

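```bash
cat > fit3.py <<'E'
from fit import *
from need import Ro
B=lambda u,v:pt(u,v,190,225,7)
o=[('side',B(43,247),(78,63,0)),('side',B(302,487),(-58,63,-3)),('side',B(558,288),(-58,-63,-1)),('side',B(228,270),(9,38,32)),('side',B(257,298),(-9,38,32)),('side',B(258,345),(-9,38,0)),('side',B(323,258),(-9,38-38*2,32))][:6]
def f(p):
    R=Ro.from_euler('zy',[p[3],-p[4]],degrees=True).as_matrix()
    return np.concatenate([(proj(n,R@(np.array(q)/1e3)+p[:3])[0]-uv) for n,uv,q in o]+[[(p[4]-13.8)*3,(p[3]+1.8)*2]])
r=least_squares(f,[.55,.25,.09,-1.8,13.8],loss='soft_l1');p=r.x
print(p.round(4));print(f(p)[:-2].reshape(-1,2).round(1).tolist())
R=Ro.from_euler('zy',[p[3],-p[4]],degrees=True)
print('tcp in lid',(R.inv().apply(read_state()['position']-p[:3])*1e3).round(1))
print('tongue in tub',(Ro.from_euler('z',2,degrees=True).apply(p[:3]+R.apply([-.078,0,-.004])-[.5393,.2515,0])*1e3).round(1))
E
python3 fit3.py
```

```text
[ 0.5687  0.2436  0.0738 -1.7288 13.7793]
[[0.0, -0.5], [-0.5, -0.2], [-0.0, -0.1], [-0.2, -0.3], [0.6, 0.2], [0.1, 1.3]]
tcp in lid [-8.2  8.7 27.4]
tongue in tub [-45.1  -7.1  51.4]
```

```bash
sed -i 's/^r=least.*/from need import read_state as rs\nS=np.array(rs()["position"]);f0=f\ndef f(p):\n    q=Ro.from_euler("zy",[p[3],-p[4]],degrees=True).inv().apply(S-p[:3])*1e3\n    return np.r_[f0(p),q[0],q[1]*.7]\n&/; s/f(p)\[:-2\]/f0(p)[:-2]/' fit3.py; python3 fit3.py
```

```text
[ 0.5572  0.2522  0.0872 -1.7215 13.7734]
[[-0.6, -0.6], [-0.5, 0.2], [0.6, -0.1], [-0.4, -0.4], [0.5, 0.1], [-0.0, 1.4]]
tcp in lid [ 0.   0.3 11.6]
tongue in tub [-57.    1.1  64.8]
```

Call:
play_rows([
  [[-0.06, 0.002, -0.01, 0, 0, 0, -1], [-0.06, 0.002, -0.01, 0, 0, 0, -1], [-0.06, 0.002, -0.01, 0, 0, 0, -1], [-0.06, 0.002, -0.01, 0, 0, 0, -1], [-0.06, 0.002, 0, 0, 0, 0, -1], [0, 0, 0, 0, 0, 0, -1]],
])

```text
time_s: 6.05
position: [0.5418, 0.2533, 0.0977]
tcp_rot: [[0.032, 0.969, 0.245], [0.999, -0.034, 0.006], [0.014, 0.244, -0.97]]
force: [5.2, -2.0, -4.5]
opening: 0.201
```

```bash
python3 tip.py -72 62.5 14 11.5 0
```

```text
target [0.5392 0.2513 0.0964]
t 6.05 pos [0.5418 0.2533 0.0977] F [ 5.2 -2.  -4.5] M [-0.42 -0.86 -0.18] open 0.201
need shift [-0.051 -0.04  -0.026] turn [-0.0019  0.0009 -0.0007] deg [-0.3  0.2 -0.1] rows>= 0.1
```

The force is +5 N in x and -4.5 N in z, so the tongue's top rubs on the flare: it is too high. I lower it and slide on.

Call:
play_rows([
  [[0, -0.01, -0.025, 0, 0, 0, -1], [0, 0, -0.025, 0, 0, 0, -1], [0, 0, 0, 0, 0, 0, -1]],
])

```text
time_s: 6.35
position: [0.5378, 0.2523, 0.0936]
tcp_rot: [[0.033, 0.971, 0.236], [0.999, -0.035, 0.004], [0.012, 0.236, -0.972]]
force: [0.2, 1.1, -1.4]
opening: 0.203
```

```bash
python3 tip.py -72 61.5 14 11.5 0
```

```text
target [0.5392 0.2513 0.0954]
t 6.35 pos [0.5378 0.2523 0.0936] F [ 0.2  1.1 -1.4] M [0.  0.1 0. ] open 0.203
need shift [ 0.029 -0.02   0.035] turn [-0.0013 -0.002  -0.0003] deg [-0.2 -0.4 -0.1] rows>= 0.1
```

Call:
play_rows([
  [[-0.04, 0.001, 0, 0, 0, 0, -1], [-0.04, 0.001, 0, 0, 0, 0, -1], [-0.04, 0.001, 0, 0, 0, 0, -1], [0, 0, 0, 0, 0, 0, -1]],
])

```text
time_s: 6.75
position: [0.5328, 0.2528, 0.0942]
tcp_rot: [[0.032, 0.971, 0.238], [0.999, -0.035, 0.005], [0.013, 0.238, -0.971]]
force: [-0.2, -0.7, -2.1]
opening: 0.204
```

```bash
python3 tip.py -81 60.5 14 11.5 0
```

```text
target [0.5302 0.2516 0.0944]
t 6.75 pos [0.5328 0.2528 0.0942] F [-0.2 -0.7 -2.1] M [-0.03  0.14 -0.02] open 0.204
need shift [-0.051 -0.023  0.005] turn [-0.0015 -0.0011 -0.0005] deg [-0.3 -0.2 -0.1] rows>= 0.1
```

Call:
play_rows([
  [[-0.03, 0, 0, 0, 0, 0, -1], [-0.025, -0.01, 0, 0, 0, 0, -1], [0, 0, 0, 0, 0, 0, -1], [0, 0, 0, 0, 0, 0, -1]],
])

```text
time_s: 7.15
position: [0.5317, 0.2525, 0.0945]
tcp_rot: [[0.033, 0.97, 0.241], [0.999, -0.035, 0.006], [0.014, 0.241, -0.971]]
force: [3.9, 1.4, -5.1]
opening: 0.205
```

```bash
python3 tip.py -81 60.5 14 11.5 0
```

```text
target [0.5302 0.2516 0.0944]
t 7.15 pos [0.5317 0.2525 0.0945] F [ 3.9  1.4 -5.1] M [-0.03 -0.51 -0.16] open 0.205
need shift [-0.029 -0.017 -0.002] turn [-0.0018 -0.0003 -0.0003] deg [-0.3 -0.1 -0.1] rows>= 0.0
```

Call:
play_rows([
  [[0, 0, -0.025, 0, 0, 0, -1], [0, 0, 0, 0, 0, 0, -1], [0, 0, 0, 0, 0, 0, -1]],
])

```text
time_s: 7.45
position: [0.5303, 0.2521, 0.0931]
tcp_rot: [[0.033, 0.971, 0.239], [0.999, -0.035, 0.005], [0.013, 0.238, -0.971]]
force: [1.5, 0.7, -2.2]
opening: 0.203
```

```bash
python3 tip.py -81 60.5 14 11.5 0
```

```text
target [0.5302 0.2516 0.0944]
t 7.45 pos [0.5303 0.2521 0.0931] F [ 1.5  0.7 -2.2] M [-0.02  0.01 -0.04] open 0.203
need shift [-0.001 -0.01   0.026] turn [-0.0015 -0.0011 -0.0004] deg [-0.3 -0.2 -0.1] rows>= 0.0
```

Run:
```python
from tip import tcp
a=tcp(-81,60.5,14,10)
for p in (12,10,8,6,5,4,0):
    b=tcp(-81,60.5,p,10);print(p,((b-a)/.05).round(3));a=b
print(a)
```

```text
12 [ 0.022  0.    -0.051]
10 [ 0.02   0.    -0.052]
8 [ 0.018  0.    -0.052]
6 [ 0.016  0.    -0.053]
5 [ 0.007  0.    -0.027]
4 [ 0.007  0.    -0.027]
0 [ 0.023  0.    -0.108]
[0.53630183 0.2516047  0.0745    ]
```

Call:
play_rows([
  [[0.018, 0, -0.051, 0.0004, 0.0111, 0, -1], [0.018, 0, -0.052, 0.0004, 0.0111, 0, -1], [0, 0, 0, 0, 0, 0, -1], [0, 0, 0, 0, 0, 0, -1]],
])

```text
time_s: 7.85
position: [0.5319, 0.252, 0.0878]
tcp_rot: [[0.034, 0.985, 0.17], [0.999, -0.035, 0.007], [0.013, 0.17, -0.985]]
force: [1.1, -0.5, -0.8]
opening: 0.206
```

```bash
python3 tip.py -81 60.5 10 10 0
```

```text
target [0.5327 0.2516 0.0878]
t 7.85 pos [0.5319 0.252  0.0878] F [ 1.1 -0.5 -0.8] M [-0.09 -0.23 -0.06] open 0.206
need shift [ 0.015 -0.008  0.001] turn [-0.0023 -0.001  -0.0002] deg [-0.4 -0.2 -0. ] rows>= 0.1
```

Call:
play_rows([
  [[0.018, 0, -0.052, 0.0004, 0.0111, 0, -1], [0.016, 0, -0.053, 0.0004, 0.0111, 0, -1], [0, 0, 0, 0, 0, 0, -1], [0, 0, 0, 0, 0, 0, -1]],
])

```text
time_s: 8.25
position: [0.5334, 0.2521, 0.0825]
tcp_rot: [[0.034, 0.994, 0.102], [0.999, -0.035, 0.01], [0.013, 0.101, -0.995]]
force: [0.4, -0.3, -1.2]
opening: 0.206
```

```bash
python3 tip.py -81 60.5 6 10 0
python3 - <<'E'
from h import *
s=capture('side')[:,:,::-1]
cv2.imwrite('pics/side3.png',s)
cv2.imwrite('pics/c3.png',crop(s,190,225,110,100,7)[:600])
E
```

```text
target [0.5344 0.2516 0.0826]
t 8.25 pos [0.5334 0.2521 0.0825] F [ 0.4 -0.3 -1.2] M [-0.05 -0.1  -0.03] open 0.206
need shift [ 0.02  -0.01   0.001] turn [-0.0031 -0.0009 -0.0001] deg [-0.6 -0.2 -0. ] rows>= 0.1
```

View pics/c3.png

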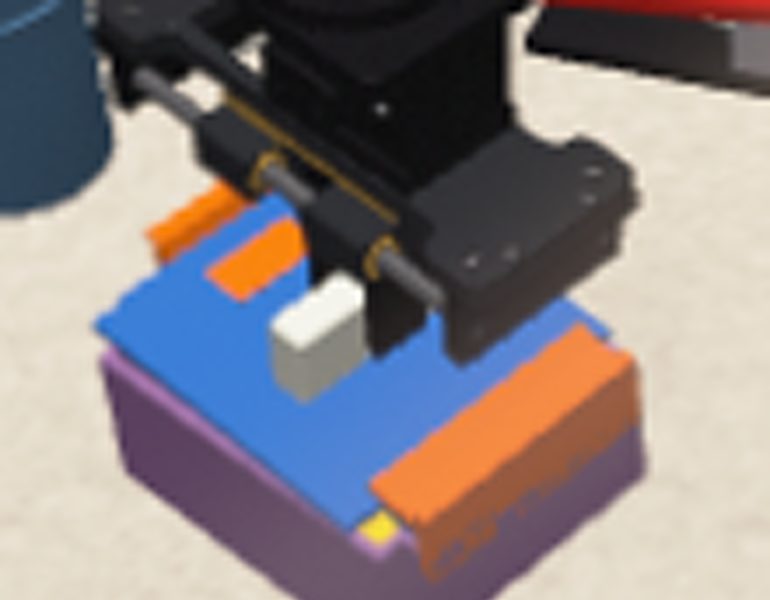

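The tongue sits under the orange lip (lip's front edge runs from (372,487) to (585,325)). The front is still raised, just inside the clip at (200,225). I swing on until the front edge meets the clip.

Call:
play_rows([
  [[0.009, 0, -0.027, -0.001, 0.0056, 0, -1], [0.007, 0, -0.027, -0.001, 0.0056, 0, -1], [0, 0, 0, 0, 0, 0, -1], [0, 0, 0, 0, 0, 0, -1]],
])

```text
time_s: 8.7
position: [0.5344, 0.2522, 0.0798]
tcp_rot: [[0.035, 0.997, 0.066], [0.999, -0.035, 0.004], [0.006, 0.065, -0.998]]
force: [-1.7, 0.8, 1.1]
opening: 0.206
```

```bash
python3 tip.py -81 60.5 4 10 0
```

```text
target [0.5351 0.2516 0.0799]
t 8.7 pos [0.5344 0.2522 0.0798] F [-1.7  0.8  1.1] M [-0.01  0.23 -0.02] open 0.206
need shift [ 0.014 -0.013  0.002] turn [-0.0012 -0.0013  0.    ] deg [-0.2 -0.2  0. ] rows>= 0.0
```

Call:
play_rows([
  [[0, 0, 0, 0, 0, 0, -0.1], [0, 0, 0, 0, 0, 0, -0.1], [0, 0, 0, 0, 0, 0, -0.1], [0, 0, 0, 0, 0, 0, -0.1], [-0.01, 0, 0.2, 0, 0, 0, -0.1], [-0.03, 0, 0.4, 0, 0, 0, -0.1], [-0.03, 0, 0.5, 0, 0, 0, -0.1], [-0.03, 0, 0.4, 0, 0, 0, -0.1], [0, 0, 0.2, 0, 0.005, 0, -1], [0.4, 0, 0, 0, 0.008, 0, -1], [0.5, -0.03, 0, 0, 0.007, 0, -1], [0.3, -0.02, 0, 0, 0, 0, -1]],
])

```text
time_s: 9.9
position: [0.5929, 0.2497, 0.1665]
tcp_rot: [[0.036, 0.999, 0.008], [0.999, -0.036, 0.005], [0.005, 0.008, -1.0]]
force: [-0.2, -0.7, 0.8]
opening: 0.169
```

```bash
python3 need.py .5913 .2497 .078 -2 0;  python3 - <<'E'
from h import *
s=capture('side')[:,:,::-1];t=capture('top')[:,:,::-1]
cv2.imwrite('pics/c4.png',np.hstack([crop(s,195,225,105,110,5),crop(t,165,155,50,110,5)]))
E
```

```text
t 9.9 pos [0.5929 0.2497 0.1665] F [-0.2 -0.7  0.8] M [ 0.01 -0.07 -0.01] open 0.169
need shift [-3.20e-02  1.00e-03 -1.77e+00] turn [-0.0015  0.0025  0.0003] deg [-0.3  0.5  0. ] rows>= 1.8
```

View pics/c4.png

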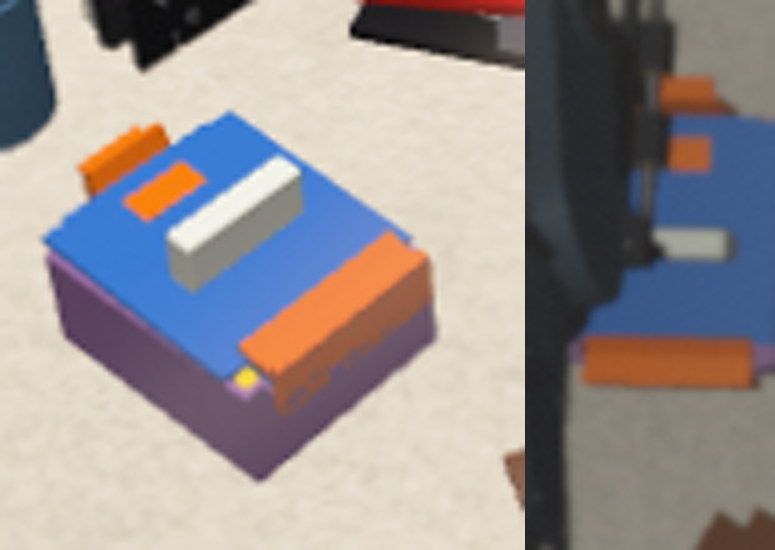

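The lid lies with its tongue under the lip and its front edge held up by the clip at (125,158). The thumb mark shows at (165,190). I check that spot while lowering the closed fingers.

Call:
play_rows([
  [[-0.03, 0, -0.4, 0, 0.0025, 0, -1], [0, 0, -0.6, 0, 0, 0, -1], [0, 0, -0.4, 0, 0, 0, -1], [0, 0, -0.25, 0, 0, 0, -1], [0, 0, 0, 0, 0, 0, -1]],
])

```text
time_s: 10.5
position: [0.5864, 0.2495, 0.081]
tcp_rot: [[0.035, 0.999, -0.008], [0.999, -0.035, 0.003], [0.003, -0.008, -1.0]]
force: [-0.7, 0.3, -0.2]
opening: 0.002
```

```bash
python3 -c "
from h import *
print('mark',onz('side',(227.6,262.6),.073))"; python3 need.py .5913 .2497 .066 -2 0
```

```text
mark [0.59152064 0.24974864 0.073     ]
t 10.5 pos [0.5864 0.2495 0.081 ] F [-0.7  0.3 -0.2] M [-0.04 -0.05  0.03] open 0.002
need shift [ 0.099  0.004 -0.299] turn [-0.0009 -0.0026  0.    ] deg [-0.2 -0.5  0. ] rows>= 0.3
```

Call:
play_rows([
  [[0.09, 0, -0.04, 0, -0.002, 0, -1], [0, 0, -0.04, 0, 0, 0, -1], [0, 0, -0.04, 0, 0, 0, -1], [0, 0, -0.03, 0, 0, 0, -1], [0, 0, -0.02, 0, 0, 0, -1], [0, 0, 0, 0, 0, 0, -1]],
])

```text
time_s: 11.1
position: [0.5933, 0.2497, 0.0744]
tcp_rot: [[0.035, 0.999, 0.003], [0.999, -0.035, 0.004], [0.004, 0.003, -1.0]]
force: [0.0, -0.8, 2.1]
opening: 0.006
```

Call:
play_rows([
  [[0, 0, -0.02, 0, 0, 0, -1], [0, 0, -0.02, 0, 0, 0, -1], [0, 0, 0, 0, 0, 0, -1]],
])

```text
time_s: 11.4
position: [0.5934, 0.2497, 0.0722]
tcp_rot: [[0.035, 0.999, 0.004], [0.999, -0.035, 0.004], [0.004, 0.003, -1.0]]
force: [-0.2, -0.4, 2.2]
opening: 0.007
```

Call:
play_rows([
  [[0, 0, -0.02, 0, 0, 0, -1], [0, 0, -0.02, 0, 0, 0, -1], [0, 0, 0, 0, 0, 0, -1]],
])

```text
time_s: 11.7
position: [0.5935, 0.2498, 0.0712]
tcp_rot: [[0.035, 0.999, 0.004], [0.999, -0.035, 0.004], [0.004, 0.004, -1.0]]
force: [-1.6, -1.7, 9.2]
opening: 0.001
```

Call:
play_rows([
  [[0, 0, -0.02, 0, 0, 0, -1], [0, 0, -0.01, 0, 0, 0, -1], [0, 0, 0, 0, 0, 0, -1]],
])

```text
time_s: 12.0
position: [0.5939, 0.2498, 0.071]
tcp_rot: [[0.035, 0.999, 0.005], [0.999, -0.035, 0.004], [0.004, 0.005, -1.0]]
force: [-3.2, -1.4, 14.6]
opening: 0.005
```

Call:
play_rows([
  [[0, 0, -0.02, 0, 0, 0, -1], [0, 0, -0.01, 0, 0, 0, -1], [0, 0, 0, 0, 0, 0, -1]],
])

```text
time_s: 12.3
position: [0.5931, 0.2498, 0.0666]
tcp_rot: [[0.035, 0.999, 0.003], [0.999, -0.035, 0.004], [0.004, 0.002, -1.0]]
force: [1.0, 0.2, 0.9]
opening: 0.007
```

It peaked near 15 N, then gave way. I follow gently until the lid bottoms.

Call:
play_rows([
  [[0, 0, -0.02, 0, 0, 0, -1], [0, 0, -0.02, 0, 0, 0, -1], [0, 0, 0, 0, 0, 0, -1]],
])

```text
time_s: 12.6
position: [0.5923, 0.2497, 0.0645]
tcp_rot: [[0.035, 0.999, 0.001], [0.999, -0.035, 0.004], [0.004, 0.001, -1.0]]
force: [-0.3, -0.5, 1.8]
opening: 0.003
```

Call:
play_rows([
  [[0, 0, -0.02, 0, 0, 0, -1], [0, 0, -0.01, 0, 0, 0, -1], [0, 0, 0, 0, 0, 0, -1]],
])

```text
time_s: 12.9
position: [0.5923, 0.2497, 0.0644]
tcp_rot: [[0.035, 0.999, 0.001], [0.999, -0.035, 0.004], [0.004, 0.001, -1.0]]
force: [-1.7, -0.5, 9.1]
opening: 0.004
```

The lid bottomed at z 64.4 mm, matching the plate top at 64. One slight further press, then I retreat and look.

Call:
play_rows([
  [[0, 0, -0.02, 0, 0, 0, -1], [0, 0, -0.01, 0, 0, 0, -1], [0, 0, 0, 0, 0, 0, -1]],
])

```text
time_s: 13.2
position: [0.5924, 0.2497, 0.0644]
tcp_rot: [[0.035, 0.999, 0.002], [0.999, -0.035, 0.004], [0.004, 0.002, -1.0]]
force: [-4.5, -1.1, 16.1]
opening: 0.009
```

Call:
play_rows([
  [[0, 0, 0.1, 0, 0, 0, -1], [0, 0, 0.4, 0, 0, 0, -1], [0, 0, 0.7, 0, 0, 0, -1], [0, 0, 0.7, 0, 0, 0, -1], [0, 0, 0.7, 0, 0, 0, -1], [0, -0.7, 0.4, 0, 0, 0, -1], [0, -0.8, 0, 0, 0, 0, -1], [0, -0.8, 0, 0, 0, 0, -1], [0, -0.8, 0, 0, 0, 0, -1], [0, -0.6, 0, 0, 0, 0, -1], [0, -0.3, 0, 0, 0, 0, -1], [0, 0, 0, 0, 0, 0, -1]],
])

```text
time_s: 14.4
position: [0.5929, 0.0482, 0.2115]
tcp_rot: [[0.038, 0.999, 0.002], [0.999, -0.038, 0.004], [0.004, 0.002, -1.0]]
force: [-0.1, 0.3, -1.0]
opening: 0.005
```

Run:
```python
from h import *
from fit import tub
from need import Ro
print(read_state()['time_s'],read_state()['position'].round(3))
s=capture('side')[:,:,::-1].copy();t=capture('top')[:,:,::-1].copy()
cv2.imwrite('pics/side5.png',s);cv2.imwrite('pics/top5.png',t)
c1,c2=crop(s,195,235,95,95,6)[:570],crop(t,168,160,60,80,7)[:560]
cv2.imwrite('pics/c5.png',np.hstack([c1[:560],c2])[:, :800] if 0 else np.hstack([cv2.resize(c1,(430,430)),cv2.resize(c2,(322,430))]))
o=cv2.imread('pics/top0.png');d=np.abs(o.astype(int)-t).max(2)>40
for n,b in dict(flask=(245,117),mouse=(281,226),stapler=(279,180),tape=(296,118),book=(344,124),mug=(205,122),brown=(218,284)).items():
    print(n,d[b[1]-20:b[1]+20,b[0]-20:b[0]+20].sum())
so=cv2.imread('pics/side0.png');d=np.abs(so.astype(int)-s).max(2)>40
for n,b in dict(mouse=(326,247),stapler=(287,228),flask=(220,205),mug=(188,235),brown=(335,322),book=(288,180),tape=(252,198)).items():
    print('side',n,d[b[1]-15:b[1]+15,b[0]-15:b[0]+15].sum())
```

```text
14.4 [0.593 0.048 0.212]
flask 181
mouse 0
stapler 311
tape 0
book 0
mug 80
brown 1237
side mouse 0
side stapler 0
side flask 0
side mug 0
side brown 0
side book 337
side tape 0
```

View pics/c5.png

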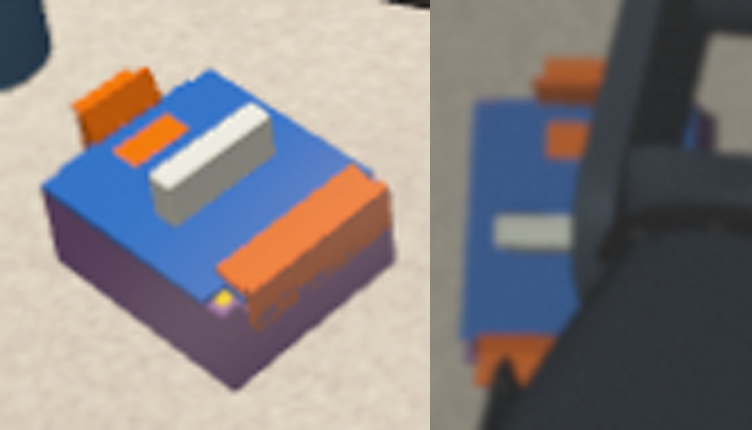

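The lid is flat on the rim and the clip stands upright at (120,100). I compare numerically with the closed-lid prediction and with the clip's original image.

Run:
```python
from h import *
from fit import pt
from need import Ro
k=430/570*6
R=Ro.from_euler('z',-2,degrees=True)
for uv,q in [((43,187),(75,63,64)),((209,70),(75,-63,64)),((198,302),(-61,63,62)),((150,183),(6,38,96)),((268,108),(6-9-9+0,-38,96))]:
    print(q,(proj('side',R.apply(np.array(q)/1e3)+[.5393,.2515,0])[0]-pt(*uv,195,235,k)).round(1))
a=cv2.cvtColor(cv2.imread('pics/side0.png'),cv2.COLOR_BGR2HSV);b=cv2.cvtColor(cv2.imread('pics/side5.png'),cv2.COLOR_BGR2HSV)
for im in(a,b):
    m=cv2.inRange(im[240:272,208:236],(5,180,100),(18,255,255));m[20:,12:]=0;v,u=np.nonzero(m);print('clip',len(u),u.min(),u.max(),v.min(),u.mean().round(2),v.mean().round(2))
    m=m[:12];v,u=np.nonzero(m);print(' top rows',len(u),u.mean().round(2),v.mean().round(2))
```

```text
(75, 63, 64) [-1.  -1.4]
(75, -63, 64) [-0.3 -1.3]
(-61, 63, 62) [ 1.2 -0. ]
(6, 38, 96) [-0.8 -2.7]
(-12, -38, 96) [1.2 0.6]
clip 161 4 21 10 12.11 17.23
 top rows 9 16.56 10.78
clip 155 4 21 10 12.12 17.01
 top rows 9 16.56 10.78
```

The clip's image matches its rest position, and the lid is no higher than the closed-lid prediction. I hand in.

```bash
python3 -c "
from rig import *
print(hand_in())"
```

```text
the job is handed in; nothing more can be done
None
```

The tub is closed and handed in at about 14.5 s of the 51 s allowed. I hooked the blue lid's tongue under the orange lip at about 14°, swung it down onto the clip and let go of the handle. I then pressed the thumb mark with closed fingers. The clip gave at about 15 N, and the highest reading was about 16 N once the lid had bottomed, well under 45 N.

**Lid and clip:**
- The fingers stopped at z 64.4 mm, against 64 mm for a flush lid.
- The clip's image is back at its rest position to within a pixel.
- The lid's visible corners lie within 2 px of the closed-lid prediction. One hand-picked handle corner was off by 2.7 px.

**Bystanders:** I saw no sign that any had moved.
- The mouse, stapler, flask, mug, tape and brown lid are unchanged in the side view.
- The book is unchanged in the top view; its side-view difference I put down to the arm covering it.
- In the top view, pixels changed around the flask, stapler, mug and brown lid. I put that down to the arm too, as the side view shows them unchanged.
- I did not compare the pink tub or the yellow lid.

**What disagreed:** two picture fits put the lid 2 to 5 mm lower in the grip than the grasp heights suggested. The tongue therefore rubbed twice on the lip at about 5 N, and I lowered it each time.

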